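# Put the tavla set away and latch the case

## Robot

A 6-joint arm with a two-finger parallel gripper is mounted at the origin on the work surface. World frame = base frame: x ahead of the robot, y to its left, z up, the work surface at z = 0. Lengths are in m, angles in rad, forces in N, time in s.
With the tool pointing down it reaches from about 0.275 to 0.825 m from the base axis. Payload 4.9 kg.
Tool frame: the origin (TCP) lies at the very end of the fingers, on their centre line; the grasp point (between the pads) lies 19 mm behind it; z points along the fingers, y is the line along which they close (so a half turn about z gives the same grasp; the last joint's range is limited). The gripper opens to 85 mm and grips with 20 to 120 N. Pads are 22 mm wide; open, the fingers measure 114 mm over their backs; the gripper's body (76 mm by 85 mm) begins 54 mm behind the grasp point. The pads swing forward as they close: fully open they stand 13 mm farther back than shut.
Start: joints at [-1.293, 0.326, -0.193, 1.052, 0, 1.437], TCP at [0.22, -0.504, 0.201] pointing down, gripper open.
Joint ranges: [-2.65, 2.65], [-0.97, 1.79], [-1.3, 1.35], [-1.93, 2.1], [-1.47, 1.37], [-3.14, 3.14]. Speed limits (rad/s): [2.57, 2.57, 3.14, 3.14, 3.14, 3.14].

## Interface

Orientations are given as a unit quaternion [w, x, y, z].
In Python, from cell import bot gives the robot as it stands. Calls block until the motion is done:
- bot.move_pose(position, orientation): joint-space move of the TCP to a pose.
- bot.move_linear(position, speed=0.15, rotation=None, until_force=None): straight line of the TCP; rotation=None keeps the orientation; speed is the mean speed in m/s. With until_force (N) it stops when the force on the tool has changed by that much, and returns True; else False.
- bot.goto_joints(angles): joint-space move.
- bot.set_gripper(opening, grasp_force=None): opening from 0.0 (shut) to 1.0 (fully open); grasp_force is the grip in N (None keeps the last); returns when the fingers have stopped.
- bot.wait(seconds).
- bot.solve_ik(position, orientation): joint angles nearest the present ones, or None.
- bot.camera(name): name is "side" or "top"; returns the picture (384x512x3 uint8, red, green, blue); there is no depth.
- bot.calibration(name): a dict with "mtx" (3x3 intrinsics, pixels), "k1" (the pictures are not rectified: a ray, as slopes to the right and down, at radius r is drawn at 1 + k1 r^2 times it, then the intrinsics apply), "extrinsics" (4x4, takes a point from world to camera coordinates). Camera axes: x right, y down, z forward; pixel columns grow to the right and rows downward; lengths in m; the calibration is good to about 2 mm. A picture is of the moment at which its call begins. calibration takes no time and is no camera call.
A pose or a line that the arm cannot do raises bot.PlanningError and nothing moves.
- bot.close_job(): hands the job in; it is judged then, once.
Readings, each from a call of its own:
- bot.read_clock(): time.
- bot.read_joint_positions(): joint angles.
- bot.read_joint_vel(): joint speeds.
- bot.read_joint_efforts(): joint torques, N m.
- bot.read_position(): TCP position.
- bot.read_tool_rot(): TCP orientation.
- bot.read_ft_force(): force on the tool from outside, world axes, zero at the start.
- bot.read_moment(): the same for the moment, N m.
- bot.read_gripper_width(): opening from 0.0 (shut) to 1.0 (fully open).
- bot.read_finger_force(): force on a finger pad.
Only numpy, scipy, OpenCV 4.12 (cv2) and the standard library are available. Lean on these libraries where they do the work, as an engineer would, in place of code of your own. Each camera call takes 0.05 s, during which the arm holds its last target. There are 200 camera calls.

## Task

Put the tavla set away: every cream checker on the table in the green-lined compartment of the open case, every dark one in the red-lined compartment, and both dice in the case's little drawer, and push the drawer fully home. Once everything is in, and with the latch lever raised out of the way, swing the lid down gently until it is shut, and only then lower the lever all the way onto it. Leave the sugar pot, bell, ashtray, tea glass and remote control where they stand.

Things in the scene. Friction and masses are not known exactly. Their poses are not given: they have to be found in the camera images.
- case: wooden tavla case fixed to the table, in mm 160 (x) by 360 (y), rim 62 high, walls 6; origin under its centre, x points away from the robot to the lid hinge, y to the robot's left. From left: green-lined compartment, red-lined one, dark deck (level with the rim) over the dice drawer (y -174 to -56). Brass latch head on the front face (x = -80) at y = 62: 28 deep, 36 wide, 88 high with its cheeks
- green_in (a point): centre of the green-lined compartment's floor, 6 mm above the table; 148 mm (x) by 109 mm (y), 56 mm deep; at x = 0, y = 119.5 mm in the case's frame
- red_in (a point): centre of the red-lined compartment's floor, 6 mm above the table; 148 mm (x) by 109 mm (y), 56 mm deep; at x = 0, y = 4.5 mm in the case's frame
- lid (a joint): hinge of the flat wooden lid (160 x 360 x 10 mm, 220 g), rad: 0 = shut on the rim, its free edge flush with the front face and its top 72 mm above the table; grows as it swings up and away from the robot, 1.57 = upright, stop at 1.9. A stiff hinge (0.32 N m) holds it at any angle; some 3 N at its free edge moves it. Starts open, about upright
- lid_hinge (a point): middle of the lid's hinge line, on the case's rear rim (x = 80 mm, z = 62 mm in the case's frame); the line runs along the case's y. The lid's inner face lies in this line, its outer face is 10 mm off it
- drawer (a joint): slide of the dice drawer at the right end of the case's front (middle at y = -115 mm), m: 0 = shut, its front flush with the case's; grows as it comes out towards the robot, stop at 0.1. Starts pulled out 88 to 98 mm and stays where it is left (friction 1 N); push its front panel to shut it
- drawer_in (a point): point on the drawer's inner floor, 14 mm above the table, midway across, 50 mm behind the outer face of its front panel (8 mm thick); moves with the drawer, axes as the case's. Inside 102 mm wide, 42 mm before this point, 84 mm behind it; side walls 6 mm thick, 34 mm high; only the part pulled out from under the deck is open from above
- drawer_front (a point): middle of the top edge of the drawer's front panel, on its outer face, 56 mm above the table; the panel is 114 mm wide, 48 mm high, with a flat brass disc for show
- lever (a joint): pivot of the latch lever on the latch head, rad: 0 = lowered, level across the case's front edge, pointing away from the robot; grows as it is raised, 1.57 = upright, stop at 1.8 leaning towards the robot. Friction (0.06 N m, 1 N at the grip) keeps it at any angle. Starts lowered (0 to 0.3), in the lid's way
- lever_grip (a point): centre of the red cross-bar grip at the lever's free end: cylinder 14 mm across, 18 mm long along the case's y, to be pinched along y from above; seen from the pivot 55 mm out and 14 mm up when lowered, on a 10 mm wide steel arm; then 92 mm above the table, 20 mm above the shut lid's top
- lever_pivot (a point): pivot axis of the lever (parallel to the case's y), 78 mm above the table, 14 mm in front of the case's front face, at y = 62 mm in the case's frame
- cream1: Cream wooden tavla checker, flat disc 34 mm across and 11 mm thick, about 14 g; origin at the disc's centre (5.5 mm above the table when lying flat), z axis is the disc's axis. May be absent (None) in a given run. Starts somewhere on the left half of the table
- cream2: Cream wooden tavla checker, flat disc 34 mm across and 11 mm thick, about 14 g; origin at the disc's centre (5.5 mm above the table when lying flat), z axis is the disc's axis. May be absent (None) in a given run. Starts somewhere on the left half of the table
- cream3: Cream wooden tavla checker, flat disc 34 mm across and 11 mm thick, about 14 g; origin at the disc's centre (5.5 mm above the table when lying flat), z axis is the disc's axis. May be absent (None) in a given run. Starts somewhere on the left half of the table
- dark1: Dark brown wooden tavla checker, flat disc 34 mm across and 11 mm thick, about 14 g; origin at the disc's centre (5.5 mm above the table when lying flat), z axis is the disc's axis. May be absent (None) in a given run. Starts somewhere on the left half of the table
- dark2: Dark brown wooden tavla checker, flat disc 34 mm across and 11 mm thick, about 14 g; origin at the disc's centre (5.5 mm above the table when lying flat), z axis is the disc's axis. May be absent (None) in a given run. Starts somewhere on the left half of the table
- dark3: Dark brown wooden tavla checker, flat disc 34 mm across and 11 mm thick, about 14 g; origin at the disc's centre (5.5 mm above the table when lying flat), z axis is the disc's axis. May be absent (None) in a given run. Starts somewhere on the left half of the table
- die1: A cream plastic die with black pips, cube with 18 mm sides, about 12 g; origin at its centre (9 mm above the table), axes square to its faces. Starts somewhere on the left half of the table
- die2: A cream plastic die with black pips, cube with 18 mm sides, about 12 g; origin at its centre (9 mm above the table), axes square to its faces. Starts somewhere on the left half of the table
- sugar_pot: bystander: white porcelain sugar pot with its cap on, 82 mm across, 92 mm high; origin at the centre of its underside
- bell: bystander: chrome desk bell on a black foot, 80 mm across, 51 mm high; origin at the centre of its underside
- ashtray: bystander: round aluminium ashtray, 92 mm across, 22 mm high; origin at the centre of its underside
- tea_glass: bystander: tulip tea glass on a white saucer 92 mm across, 65 mm high in all; origin at the centre of its underside
- remote: bystander: black remote control, 150 x 42 x 18 mm; origin at the centre of its underside, long side along its x

How it is judged:
By the outcome, as a careful person would: the job done as asked, in the order asked, and still so for the second after the job is handed in, with the robot touching nothing.
Of cream1, cream2, cream3, dark1, dark2, dark3 only 2 to 4 are there at a start; the rules pass over those that are not, and their reading is None.
At some moment in a run one of cream1, cream2, cream3, dark1, dark2, dark3, die1, die2 may be knocked a few centimetres aside while the robot is not near it.
Once in a run the grip may slacken for a moment while it holds something.
It also fails if it takes over 210 s, if anything falls off the work surface, if the arm or the gripper's body presses on something with over 40 N, if the wrist force passes 120 N, or if a joint passes its speed limit or range.

## Working session

There is one attempt and no reset: what is moved stays moved. The work goes in short steps, each a Python script; the robot and the scene stay as the last script left them, time stands still between calls to the robot, and variables do not carry over. Pictures are saved under pics/ and viewed, at most 14 in all, crops included, and the job is handed in when it is done.

```bash
ls; mkdir -p pics; python3 - <<'E'
from cell import bot
import cv2,numpy as np
for n in("top","side"):
    im=bot.camera(n); cv2.imwrite(f"pics/{n}0.png",cv2.resize(im[:,:,::-1],(800,600),interpolation=cv2.INTER_CUBIC)); np.save(f"pics/{n}0.npy",im)
    c=bot.calibration(n); print(n,c["mtx"],c["k1"],c["extrinsics"])
print(bot.read_clock(),bot.read_tool_rot())
E
```

```text
cell.py
pics
top [[355.0340786    0.         260.94679601]
 [  0.         355.0340786  194.0722506 ]
 [  0.           0.           1.        ]] -0.010795583240546358 [[ 8.26110900e-02 -9.96581719e-01 -5.33997481e-04 -8.38059579e-02]
 [-9.72350071e-01 -8.04849564e-02 -2.19220236e-01  5.50168959e-01]
 [ 2.18427901e-01  1.86292551e-02 -9.75675255e-01  8.13853208e-01]
 [ 0.00000000e+00  0.00000000e+00  0.00000000e+00  1.00000000e+00]]
side [[386.96564319   0.         258.47727708]
 [  0.         386.96564319 187.20648204]
 [  0.           0.           1.        ]] -0.10661843682234182 [[ 0.99539782 -0.09484843 -0.01367336 -0.56169588]
 [-0.06762916 -0.5942024  -0.80146728  0.08137554]
 [ 0.06789317  0.7987035  -0.5978823   0.96365462]
 [ 0.          0.          0.          1.        ]]
0.1 [-7.83597741e-04  9.78877059e-01  2.04448247e-01 -5.62416489e-05]
```

View pics/top0.png

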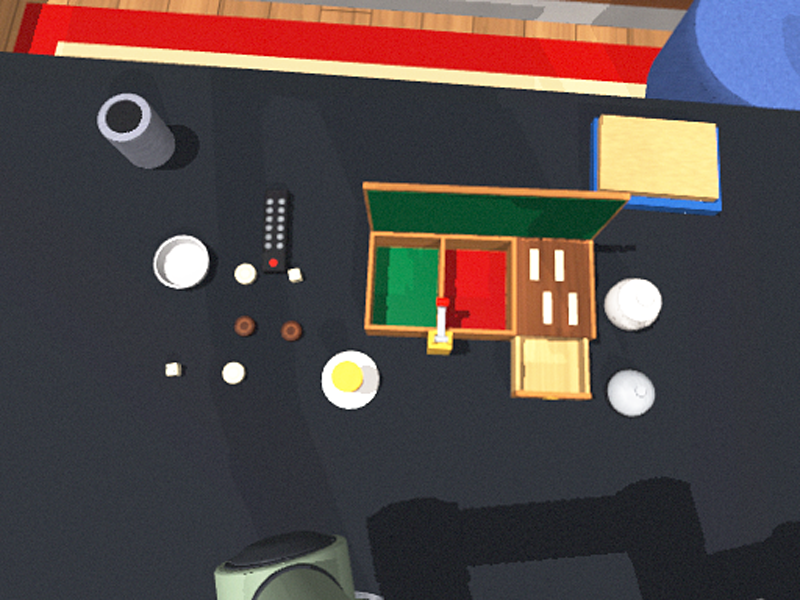

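View pics/side0.png

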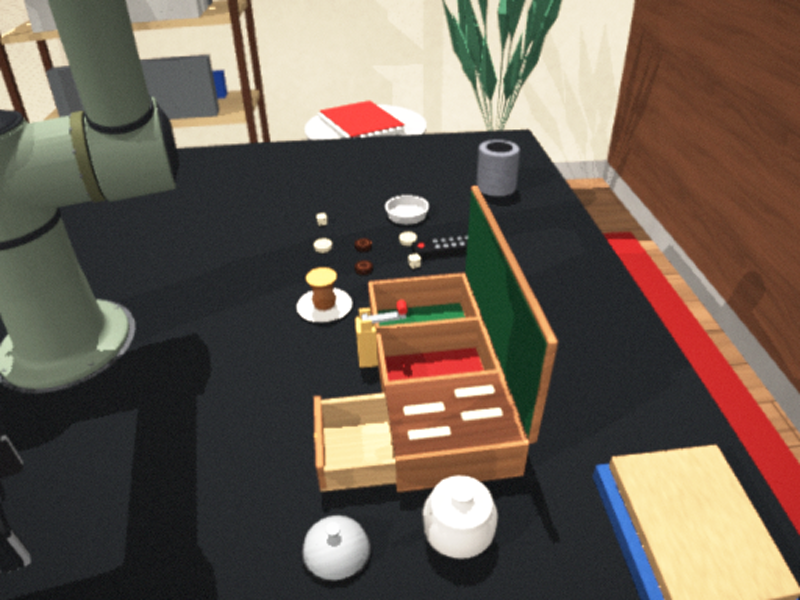

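The top view (800 px scale) shows cream checkers at (245,273) and (233,373), dark ones at (245,326) and (291,331), dice at (294,275) and (173,369), and tea glass at (350,380). The drawer is out around (550,368) and the lever is at (440,320). I'll measure these next and zoom in on the case.

```bash
cat > h.py <<'E'
from cell import bot
import cv2,numpy as np
from scipy.spatial.transform import Rotation as R
def ray(n,uv):
    c=bot.calibration(n);K=c["mtx"];E=np.array(c["extrinsics"])
    p=cv2.undistortPoints(np.array([[uv]],float),np.array(K),np.array([c["k1"],0,0,0,0.]))[0,0]
    # k1 model identical to OpenCV's radial term
    Rw=E[:3,:3].T; return -Rw@E[:3,3],Rw@np.array([p[0],p[1],1])
def plane(n,uv,z):
    o,d=ray(n,uv); return o+d*(z-o[2])/d[2]
def proj(n,P):
    c=bot.calibration(n);E=np.array(c["extrinsics"])
    return cv2.projectPoints(np.array(P,float).reshape(-1,3),cv2.Rodrigues(E[:3,:3])[0],E[:3,3],np.array(c["mtx"]),np.array([c["k1"],0,0,0,0.]))[0][:,0]
def blobs(m,lo,hi):
    k,l,s,c=cv2.connectedComponentsWithStats(m.astype(np.uint8))
    return [(c[i],s[i]) for i in range(1,k) if lo<=s[i,4]<=hi]
def find(im=None,verbose=False):
    """small things on the table from the top view: list of (kind,x,y,yaw)"""
    if im is None: im=bot.camera("top")
    hsv=cv2.cvtColor(im,cv2.COLOR_RGB2HSV);h,s,v=[hsv[...,i].astype(int) for i in range(3)]
    out=[]
    light=(v>150)&(s<110); brown=(h<16)&(s>85)&(v>45)
    for m,k in((light,"l"),(brown,"dark")):
        m=m.copy()
        for c,st in blobs(m,25,330):
            kind=k
            if k=="l": kind="cream" if st[4]>115 else "die"
            z=0.018 if kind=="die" else 0.011
            p=plane("top",c,z*0.8)
            w,hh=st[2],st[3]
            if max(w,hh)>20: continue
            out.append((kind,p[0],p[1],st[4],w,hh,c[0],c[1]))
    return out
DOWN0=R.from_quat([1,0,0,0])  # tool z down, x fwd, y right(-y)
def quat(yaw,tilt=0):
    """tool down, tool y axis along world direction yaw(+pi/2...)"""
    q=(R.from_euler('z',yaw)*DOWN0).as_quat(); return [q[3],q[0],q[1],q[2]]
E
python3 - <<'E'
from h import *
im=np.load("pics/top0.npy")
for o in find(im): print(o[0],np.round(o[1:],3))
cv2.imwrite("pics/a.png",cv2.resize(im[110:265,225:415,::-1],None,fx=4,fy=4,interpolation=cv2.INTER_CUBIC)[:600])
im=np.load("pics/side0.npy")
cv2.imwrite("pics/b.png",cv2.resize(im[115:320,190:360,::-1],None,fx=2.9,fy=2.9,interpolation=cv2.INTER_CUBIC))
E
```

```text
cream [ 6.550e-01 -2.870e-01  1.200e+02  6.000e+00  2.000e+01  3.575e+02
  1.695e+02]
cream [  0.596   0.243 142.     14.     13.    156.479 174.711]
die [5.99000e-01 1.58000e-01 6.00000e+01 9.00000e+00 9.00000e+00 1.88133e+02
 1.75600e+02]
die [  0.425   0.336  65.      9.      9.    109.708 236.077]
cream [4.28000e-01 2.38000e-01 1.56000e+02 1.40000e+01 1.40000e+01 1.48788e+02
 2.38244e+02]
die [ 1.15000e-01 -2.00000e-02  2.60000e+01  9.00000e+00  4.00000e+00
  2.37808e+02  3.81538e+02]
dark [  0.62    0.199  27.      6.      6.    174.259 167.593]
dark [  0.507   0.231 136.     13.     13.    156.103 208.169]
dark [5.05000e-01 1.52000e-01 1.36000e+02 1.30000e+01 1.30000e+01 1.86007e+02
 2.11338e+02]
```

View pics/a.png

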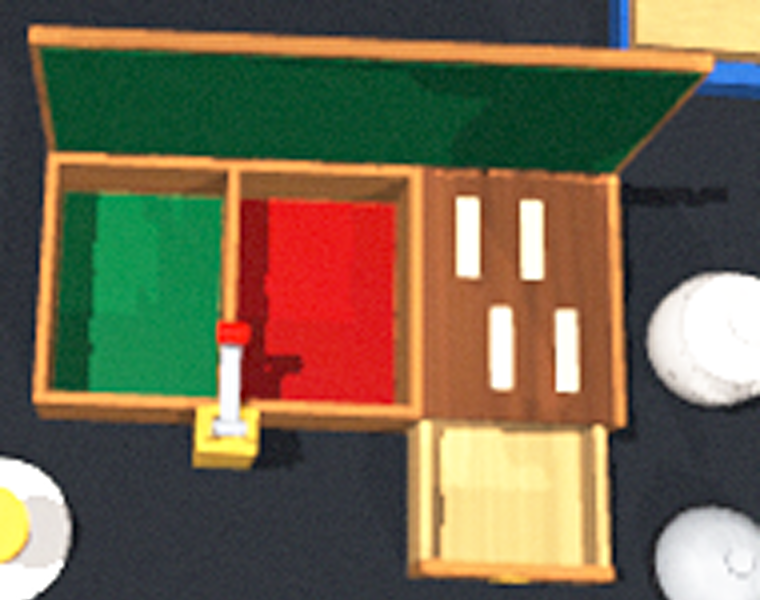

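View pics/b.png

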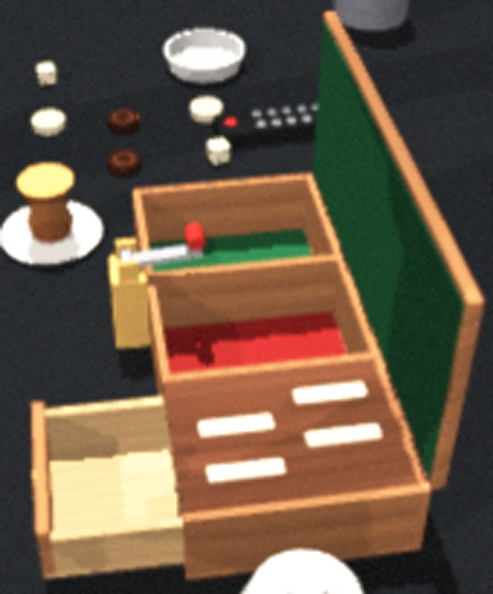

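The crop of the case (4x, offset 225,110) shows the rim corners at FL (35,402), BL (49,154), BR (619,178) and FR (626,426). The drawer panel's top edge runs (408,575)–(614,578), the lever grip is near (233,333), and the lid's top corners are at (30,28) and (714,60).

```bash
python3 - <<'E'
from h import *
P={}
f=lambda u,v:(225+(u+.5)/4-.5,110+(v+.5)/4-.5)
loc={'FL':(-80,180),'BL':(80,180),'BR':(80,-180),'FR':(-80,-180)}
px={'FL':(35,402),'BL':(49,154),'BR':(619,178),'FR':(626,426)}
W=np.array([plane("top",f(*px[k]),.062) for k in px]);L=np.array([loc[k] for k in px])/1000
print(W.round(4)); 
d=lambda a,b:np.linalg.norm(a-b)
print(d(W[0],W[1]),d(W[1],W[2]),d(W[2],W[3]),d(W[3],W[0]))
c=W[:,:2].mean(0);A=L.T@(W[:,:2]-c)
yaw=np.arctan2(A[0,1]-A[1,0],A[0,0]+A[1,1]);print("case",c,yaw)
Rz=R.from_euler('z',yaw).as_matrix()
T=lambda p:Rz@np.array(p)+[c[0],c[1],0]
print("resid",[(T([*l,0])[:2]-w[:2]).round(4) for l,w in zip(L,W)])
for u in((408,575),(614,578)): print("drawer",Rz.T@(plane("top",f(*u),.056)-[c[0],c[1],0]))
for z in(.09,.1,.11): print("grip",Rz.T@(plane("top",f(233,333),z)-[c[0],c[1],0]))
g=lambda p:[(v+.5)*2.9-.5 for v in proj("side",T(p))[0]-[190,115]]
for n,p in dict(FL=(-.08,.18,.062),FR=(-.08,-.18,.062),BR=(.08,-.18,.062),BL=(.08,.18,.062),grip=(-.039,.062,.092),FRb=(-.08,-.18,0)).items():print(n,np.round(g(p),0))
# lid: top corners -> angle
for a in(1.4,1.5,1.57,1.65,1.75):
    q=[T([.08-.16*np.cos(a),s*.18,.062+.16*np.sin(a)]) for s in(1,-1)]
    print(a,((proj("top",q)-[225,110]+.5)*4-.5).round(0).tolist())
E
```

```text
[[ 0.5095  0.0255  0.062 ]
 [ 0.669   0.0326  0.062 ]
 [ 0.6829 -0.328   0.062 ]
 [ 0.5243 -0.3337  0.062 ]]
0.15963072978994183 0.36080821019476467 0.15861142565830966 0.35954847832083336
case [ 0.5964122  -0.15089246] 0.0399570884851484
resid [array([-0.0002,  0.0002]), array([ 0.0002, -0.0004]), array([0.0007, 0.0004]), array([-0.0007, -0.0002])]
drawer [-0.17400265 -0.04866412  0.056     ]
drawer [-0.17062669 -0.17180725  0.056     ]
grip [-0.03802117  0.06198341  0.09      ]
grip [-0.04032816  0.06251348  0.1       ]
grip [-0.04263516  0.06304355  0.11      ]
FL [133. 190.]
FR [184. 522.]
BR [432. 491.]
BL [312. 174.]
grip [197. 241.]
FRb [186. 580.]
1.4 [[27.0, 99.0], [718.0, 127.0]]
1.5 [[28.0, 69.0], [718.0, 97.0]]
1.57 [[29.0, 49.0], [717.0, 76.0]]
1.65 [[31.0, 26.0], [716.0, 54.0]]
1.75 [[33.0, 0.0], [713.0, 28.0]]
```

```bash
python3 - <<'E'
from h import *
im=np.load("pics/top0.npy")
cr=im[100:256,80:260,::-1]
cv2.imwrite("pics/c.png",np.clip(cv2.resize(cr,None,fx=3.8,fy=3.8,interpolation=cv2.INTER_CUBIC).astype(float)*1.6,0,255))
g=cv2.cvtColor(im,cv2.COLOR_RGB2GRAY)
for u,v in((188,176),(110,236)):
    p=cv2.resize(g[v-12:v+13,u-12:u+13],None,fx=8,fy=8,interpolation=cv2.INTER_CUBIC)
    cs,_=cv2.findContours((p>130).astype(np.uint8),0,1);c=max(cs,key=cv2.contourArea)
    b=cv2.boxPoints(cv2.minAreaRect(c)); uv=(b+.5)/8-.5+[u-12,v-12]
    W=np.array([plane("top",q,.018)[:2] for q in uv]);print(W.round(4).tolist(),[np.linalg.norm(W[i]-W[i-1]).round(4) for i in range(4)],np.degrees(np.arctan2(*(W[1]-W[0])[::-1])),W.mean(0))
E
```

```text
[[0.6069, 0.1709], [0.613, 0.1503], [0.5902, 0.1429], [0.5841, 0.1634]] [np.float64(0.024), np.float64(0.0215), np.float64(0.0241), np.float64(0.0214)] -73.43896852050169 [0.59854687 0.15688014]
[[0.4341, 0.3486], [0.4383, 0.3239], [0.4172, 0.3184], [0.4131, 0.343]] [np.float64(0.0218), np.float64(0.025), np.float64(0.0218), np.float64(0.0249)] -80.42136437705575 [0.42567617 0.33345283][ WARN:0@0.067] global loadsave.cpp:1063 imwrite_ Unsupported depth image for selected encoder is fallbacked to CV_8U.
```

View pics/c.png

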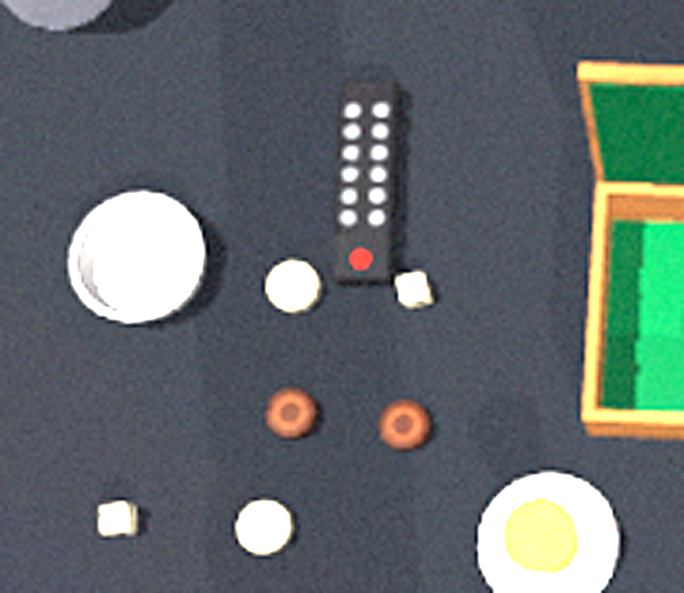

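The small-things crop shows die A at (413,289), hugging the remote's lower right corner at (392,281). So I'll close the fingers along the die's 17° axis and shift the grasp a little away from the remote. The other five pieces have clear space. Next I'll write the helpers and make the first pick.

```bash
cat >> h.py <<'E'
C=np.array([.5964,-.1509,0]);YAW=.04;RC=R.from_euler('z',YAW).as_matrix()
W=lambda x,y,z:C+RC@np.array([x,y,z])
def best(pos,close):
    """down quaternion closing along world angle `close`, half turn nearest to the present joints"""
    j=np.array(bot.read_joint_positions());o=[]
    for k in(-1,0,1):
        q=quat(close-np.pi/2+k*np.pi);s=bot.solve_ik(list(pos),q)
        if s is not None:o.append((np.abs(np.array(s)-j).max(),q))
    return min(o,key=lambda t:t[0])[1]
def lin(p,speed=.15,**k): return bot.move_linear([float(v) for v in p],speed=speed,**k)
def rise(z=.17):
    p=np.array(bot.read_position())
    if p[2]<z: lin([p[0],p[1],z],.25)
def pick(x,y,close,size):
    """size in m across; returns (held?,width)"""
    rise(); bot.set_gripper(min(1,(size+.016)/.085),grasp_force=40)
    q=best([x,y,.05],close); bot.move_pose([x,y,.12],q); lin([x,y,.02],.2)
    hit=lin([x,y,-.008],.03,until_force=3); z=bot.read_position()[2]
    lin([x,y,z+.003],.05); bot.set_gripper(0); zg=bot.read_position()[2]
    rise(.16); w=bot.read_gripper_width()*.085
    print("pick hit",hit,"z",round(z,4),"w",round(w,4),"f",bot.read_finger_force(),"t",bot.read_clock()); return w>size-.006,zg
def place(x,y,floor,zg,size,close=np.pi/2+YAW):
    p=W(x,y,.16);q=best(p,close);bot.move_pose(list(p),q)
    w=bot.read_gripper_width()*.085
    if w<size-.006: print("LOST before lowering",w); return False
    p[2]=floor+zg+.004; hit=lin(p,.12,until_force=8)
    w=bot.read_gripper_width()*.085
    bot.set_gripper((size+.012)/.085); rise(.16)
    print("placed hit",hit,"w",round(w,4),"t",bot.read_clock()); return True
def show(o): print([(a[0],round(a[1],3),round(a[2],3),a[3]) for a in o if a[2]>.1 and a[3]>50])
E
python3 - <<'E'
from h import *
print(plane("top",(183.2,168.4),.018),plane("top",(182.4,174),.018))
ok,zg=pick(.507,.231,np.pi/2,.034)
if ok: place(-.035,4.5e-3,.006,zg,.034)
show(find())
E
```

```text
[0.61699852 0.17245348 0.018     ] [0.60163091 0.17254567 0.018     ]
pick hit False z -0.0079 w 0.0001 f 0.0 t 6.6583
[('cream', np.float64(0.596), np.float64(0.243), np.int32(145)), ('die', np.float64(0.6), np.float64(0.158), np.int32(61)), ('die', np.float64(0.425), np.float64(0.336), np.int32(66)), ('cream', np.float64(0.428), np.float64(0.238), np.int32(155)), ('dark', np.float64(0.507), np.float64(0.231), np.int32(139)), ('dark', np.float64(0.505), np.float64(0.152), np.int32(130))]
```

```bash
python3 - <<'E'
from h import *
x,y=.507,.231
bot.set_gripper(.6); lin([x,y,.02],.2)
hit=lin([x,y,-.02],.03,until_force=3); print(hit,bot.read_position(),bot.read_ft_force(),bot.read_gripper_width())
im=bot.camera("side"); u=proj("side",[x,y,0])[0].astype(int)
im=im[u[1]-70:u[1]+35,u[0]-70:u[0]+70,::-1]
cv2.imwrite("pics/d.png",cv2.resize(im,None,fx=4,fy=4,interpolation=cv2.INTER_CUBIC))
E
```

```text
False [ 0.50717385  0.23107268 -0.01979689] [ 0.22307061  1.16931902 -0.68058709] 0.6022882503875392
```

View pics/d.png

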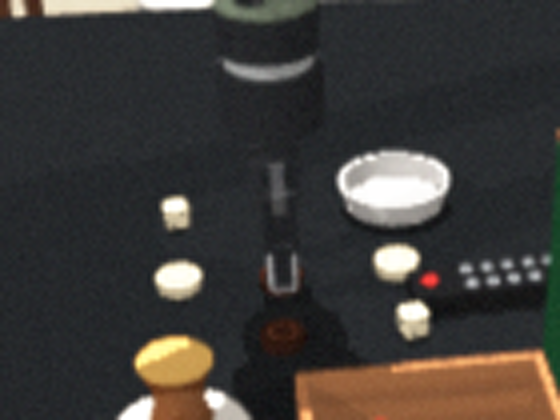

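The side crop shows the near finger's tip at about (283,292), in front of the dark checker at (282,280). I'll triangulate the tip height.

```bash
python3 - <<'E'
from h import *
u=proj("side",[.507,.231,0])[0].astype(int)
f=lambda P:((proj("side",P)-[u[0]-70,u[1]-70]+.5)*4-.5).round(0).tolist()
for y in(.231-.0255,.231-.04): print(y,f([[.507,y,z] for z in(-.01,0,.01,.02,.03)]))
p=bot.read_position();r=bot.read_tool_rot();print(p,r,bot.read_joint_positions(),bot.read_joint_efforts())
lin([p[0],p[1],-.035],.03,until_force=3);print(bot.read_position(),bot.read_ft_force())
E
```

```text
0.20550000000000002 [[286.0, 314.0], [286.0, 303.0], [285.0, 291.0], [284.0, 280.0], [283.0, 268.0]]
0.191 [[287.0, 324.0], [286.0, 313.0], [286.0, 302.0], [285.0, 290.0], [284.0, 279.0]]
[ 0.50715572  0.2310633  -0.01980375] [ 1.68494924e-04 -1.63815861e-05  9.99999984e-01  5.52889619e-05] [ 2.95052258e-01  5.80306438e-01 -4.30881507e-01  5.59253800e-01
  7.81209521e-06  2.95019496e-01] [-7.95082888e-04 -4.95085931e+01  1.86593664e+01  4.55056961e-04
 -3.63574804e-05 -1.16544265e-05]
[ 0.50695997  0.23097238 -0.0337038 ] [-1.79694807  0.08712027  5.58597265]
```

Contact came at z = -0.034, so the real fingertips sit higher than the stated TCP. I'll calibrate from contact, starting with a grasp here.

```bash
sed -i 's/\[x,y,-.008\],.03/[x,y,-.045],.04/' h.py; python3 - <<'E'
from h import *
p=bot.read_position(); x,y=p[:2]
lin([x,y,p[2]+.004],.05); bot.set_gripper(0); z=bot.read_position()[2]; rise(.16)
print(z,bot.read_gripper_width(),bot.read_finger_force(),bot.read_position())
im=bot.camera("side"); u=proj("side",[x,y,.16])[0].astype(int); print(u)
im=im[u[1]-70:u[1]+80,u[0]-80:u[0]+80,::-1]
cv2.imwrite("pics/e.png",cv2.resize(im,None,fx=4,fy=4,interpolation=cv2.INTER_CUBIC))
print(((proj("side",[[x,y,h] for h in(.14,.16,.18,.2)])-u+[80,70])*4).round().tolist())
E
```

```text
-0.02964544643660045 0.37722911626831135 39.636075496673584 [0.50594718 0.23066018 0.15870476]
[229 109]
[[324.0, 309.0], [323.0, 283.0], [321.0, 257.0], [320.0, 231.0]]
```

View pics/e.png

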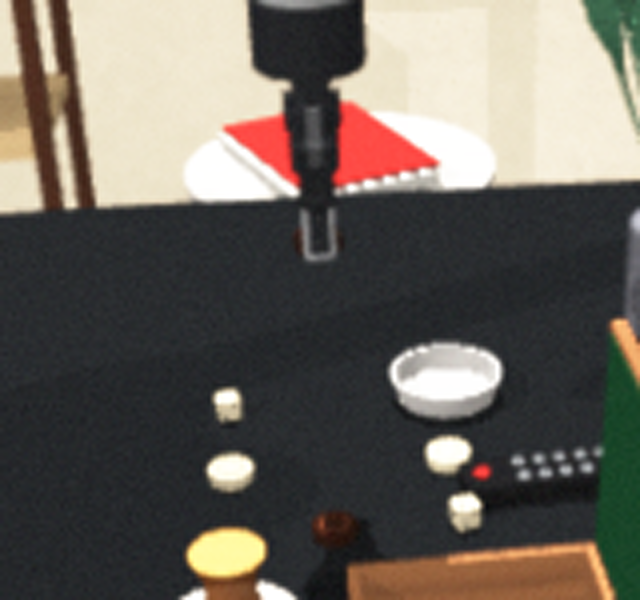

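The crop shows the dark checker held in the fingers at about (320,240), so the grasp is good. I'll place it and carry on.

```bash
python3 - <<'E'
from h import *
place(-.035,4.5e-3,.006,-.0297,.034)
o=find(); show(o)
d=[a for a in o if a[0]=="dark" and a[2]>.1 and a[3]>80]
if d:
    ok,zg=pick(d[0][1],d[0][2],np.pi/2,.034)
    if ok: place(.02,4.5e-3,.006,zg,.034)
o=find();show(o)
c=[a for a in o if a[0]=="cream" and a[2]>.1 and a[1]<.5]
if c:
    ok,zg=pick(c[0][1],c[0][2],np.pi/2,.034)
    if ok: place(-.035,.121,.006,zg,.034)
o=find();show(o)
c=[a for a in o if a[0]=="cream" and a[2]>.1 ]
cv2.imwrite("pics/f.png",cv2.resize(bot.camera("top")[:,:,::-1],(800,600)))
E
```

```text
placed hit True w 0.0312 t 15.225
[('cream', np.float64(0.596), np.float64(0.243), np.int32(152)), ('die', np.float64(0.599), np.float64(0.158), np.int32(64)), ('die', np.float64(0.425), np.float64(0.335), np.int32(71)), ('cream', np.float64(0.428), np.float64(0.238), np.int32(160)), ('dark', np.float64(0.505), np.float64(0.152), np.int32(137))]
pick hit True z -0.0336 w 0.0321 f 39.64497685432434 t 20.25
placed hit False w 0.0318 t 24.2833
[('cream', np.float64(0.596), np.float64(0.243), np.int32(151)), ('die', np.float64(0.599), np.float64(0.158), np.int32(62)), ('die', np.float64(0.425), np.float64(0.336), np.int32(67)), ('cream', np.float64(0.428), np.float64(0.238), np.int32(160))]
pick hit True z -0.0335 w 0.0318 f 39.646262526512146 t 29.7
placed hit True w 0.0319 t 32.975
[]
```

View pics/f.png

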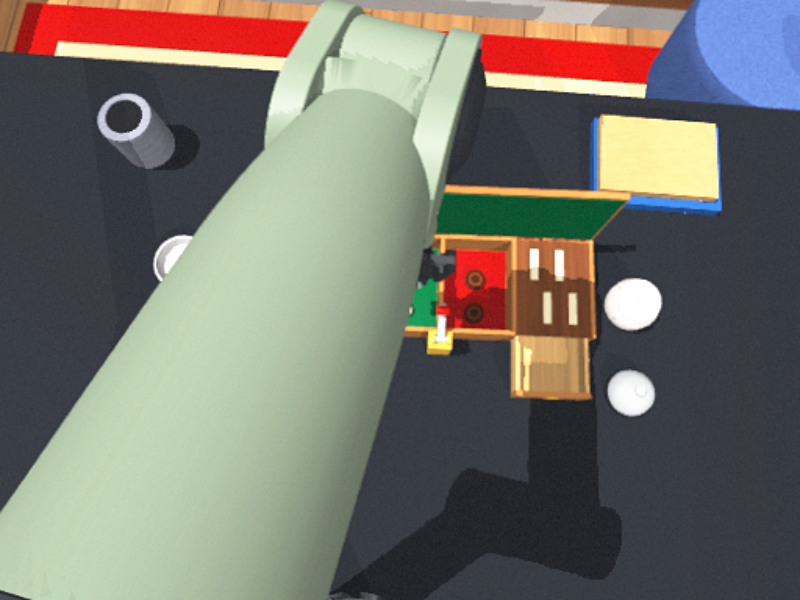

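The top view shows both dark checkers in the red compartment at (475,279) and (474,313). The arm hides the rest, so I'll move it aside before each look.

```bash
sed -i 's/until_force=8/until_force=15/; s/def pick(x,y,close,size):/def pick(x,y,close,size,m=.016):/; s/(size+.016)/(size+m)/' h.py
cat >> h.py <<'E'
def aside():
    rise(); p=[.42,-.25,.2]; bot.move_pose(p,best(p,np.pi/2))
def die_yaw(u,v,im):
    g=cv2.cvtColor(im,cv2.COLOR_RGB2GRAY);u,v=int(u),int(v)
    p=cv2.resize(g[v-12:v+13,u-12:u+13],None,fx=8,fy=8,interpolation=cv2.INTER_CUBIC)
    c=max(cv2.findContours((p>130).astype(np.uint8),0,1)[0],key=cv2.contourArea)
    b=(cv2.boxPoints(cv2.minAreaRect(c))+.5)/8-.5+[u-12,v-12]
    w=np.array([plane("top",q,.016)[:2] for q in b]);d=w[1]-w[0]
    return w.mean(0),(np.arctan2(d[1],d[0])+np.pi/4)%(np.pi/2)-np.pi/4
E
python3 - <<'E'
from h import *
aside();im=bot.camera("top");o=find(im);show(o)
c=[a for a in o if a[0]=="cream" and a[2]>.1]
if c:
    ok,zg=pick(c[0][1],c[0][2],0,.034)
    if ok: place(.02,.121,.006,zg,.034)
aside();im=bot.camera("top");o=find(im);show(o)
for a in o:
    if a[0]=="die" and a[2]>.1: print(die_yaw(a[6],a[7],im))
np.save("pics/g.npy",im);cv2.imwrite("pics/g.png",cv2.resize(im[100:270,80:410,::-1],None,fx=2.4,fy=2.4,interpolation=cv2.INTER_CUBIC))
print(bot.read_clock())
E
```

```text
[('cream', np.float64(0.596), np.float64(0.243), np.int32(145)), ('die', np.float64(0.599), np.float64(0.158), np.int32(60)), ('die', np.float64(0.426), np.float64(0.337), np.int32(59))]
pick hit True z -0.0335 w 0.0318 f 39.65263545513153 t 39.8583
placed hit False w 0.032 t 43.7333
[('die', np.float64(0.599), np.float64(0.158), np.int32(60)), ('die', np.float64(0.426), np.float64(0.337), np.int32(59))]
(array([0.59915011, 0.15736807]), np.float64(0.2960339897558204))
(array([0.42583395, 0.33583493]), np.float64(0.19209459975088494))
45.1583
```

View pics/g.png

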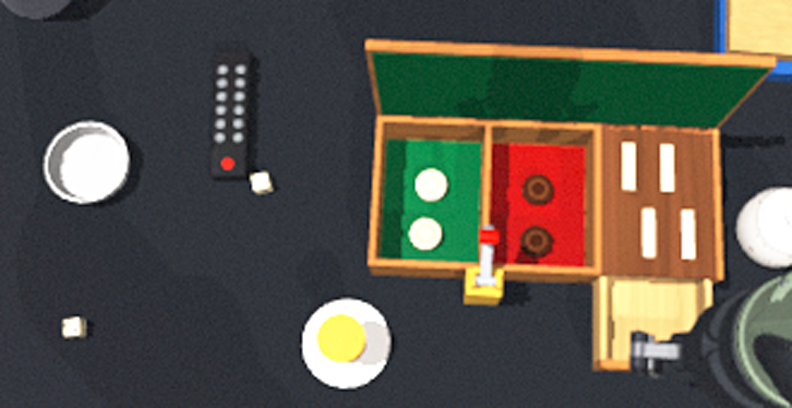

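All four checkers are in: creams at (431,184) and (425,233) in the green compartment, darks at (538,190) and (536,241) in the red one. Now the dice.

```bash
python3 - <<'E'
from h import *
ok,zg=pick(.4258,.336,.19,.018,.014)
print(ok)
if ok: place(-.1225,-.141,.014,zg,.018,close=YAW)
p=[.42,-.1,.2];bot.move_pose(p,best(p,np.pi/2))
im=bot.camera("top");o=find(im);show(o)
d=[a for a in o if a[0]=="die" and a[2]>.1]
if len(d)==1:
    c,yw=die_yaw(d[0][6],d[0][7],im);print(c,yw)
    if abs(c[0]-.599)<.004:
        a=.21;c=c+.006*np.array([np.sin(a),-np.cos(a)])
        ok,zg=pick(c[0],c[1],a,.018,.009)
        if ok: place(-.1225,-.089,.014,zg,.018,close=YAW)
        p=[.40,.05,.2];bot.move_pose(p,best(p,np.pi/2));im=bot.camera("top");show(find(im))
cv2.imwrite("pics/h.png",cv2.resize(im[100:270,80:410,::-1],None,fx=2.4,fy=2.4,interpolation=cv2.INTER_CUBIC))
print(bot.read_clock())
E
```

```text
pick hit True z -0.0311 w 0.0168 f 39.421393275260925 t 50.8083
True
placed hit False w 0.0169 t 55.7583
[('die', np.float64(0.6), np.float64(0.158), np.int32(61))]
[0.59905205 0.15723647] 0.29603748316785095
pick hit True z -0.0307 w 0.0166 f 38.82750749588013 t 62.0917
placed hit False w 0.0172 t 66.3
[]
68.225
```

View pics/h.png

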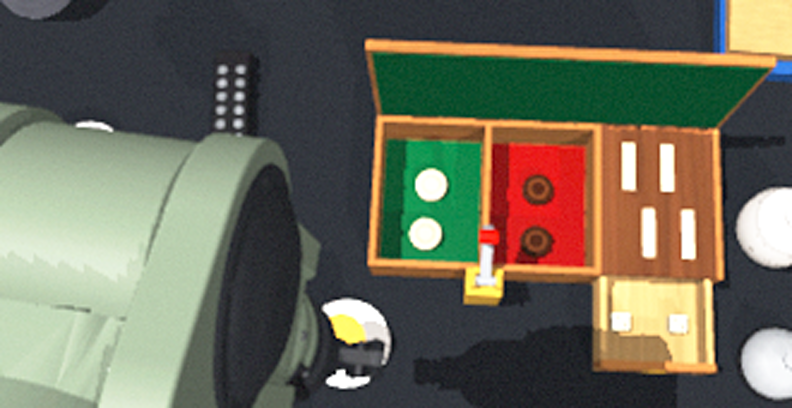

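Both dice sit in the drawer at (621,322) and (678,324). Next I'll push the drawer home and raise the lever.

```bash
cat >> h.py <<'E'
def grip(th): return W(-.094+.055*np.cos(th)-.014*np.sin(th),.062,.078+.055*np.sin(th)+.014*np.cos(th))
DZ=np.array([0,0,-.043])
def arc(a,b,n=10,speed=.06):
    for th in np.linspace(a,b,n+1)[1:]: lin(grip(th)+DZ,speed)
E
python3 - <<'E'
from h import *
rise(.2);bot.set_gripper(0)
p=W(-.215,-.115,.15);bot.move_pose(list(p),best(p,np.pi/2+YAW))
lin(W(-.215,-.115,.003),.15)
h=lin(W(-.086,-.115,.003),.06,until_force=12)
q=np.array(bot.read_position());print("push",h,RC.T@(q-C),bot.read_ft_force())
lin(W(-.13,-.115,.003),.1);rise(.17)
bot.set_gripper(.4,grasp_force=30)
p=grip(.03)+[0,0,.06];bot.move_pose(list(p),best(p,np.pi/2+YAW))
h=lin(grip(.03)+DZ,.06,until_force=8);print("lever down",h,bot.read_position())
if not h:
    bot.set_gripper(0);print("w",bot.read_gripper_width()*.085)
    arc(.03,1.72);print("w",bot.read_gripper_width()*.085,bot.read_ft_force())
    bot.set_gripper(.4);rise(.25)
p=[.40,.1,.25];bot.move_pose(p,best(p,np.pi/2))
a=bot.camera("top")[100:270,200:410,::-1];b=bot.camera("side")[110:320,180:370,::-1]
r=lambda i:cv2.resize(i,(400,int(400*i.shape[0]/i.shape[1])),interpolation=cv2.INTER_CUBIC)
a,b=r(a),r(b);o=np.zeros((max(len(a),len(b)),800,3),np.uint8);o[:len(a),:400]=a;o[:len(b),400:]=b
cv2.imwrite("pics/i.png",o);print(bot.read_clock())
E
```

```text
push True [-0.09102969 -0.11455726  0.00234517] [0.33677756 1.12477162 0.77146189]
lever down False [ 0.55482843 -0.09060312  0.05100119]
w 0.008284522470325751
w 2.6799900880646603e-05 [ 48.18874554   9.61299701 -13.4825162 ]
83.2833
```

View pics/i.png

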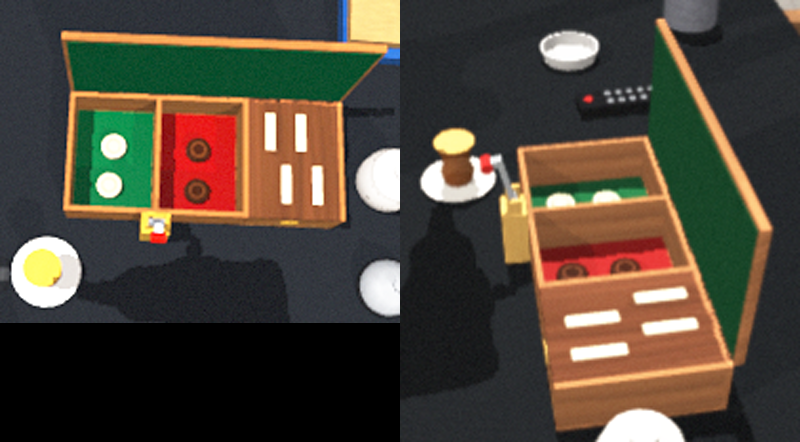

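The views show the drawer flush, and the lever raised and leaning toward the robot, with its grip at (157,236) in the top view. All the checkers are still in place. Now I'll swing the lid down from behind.

```bash
cat >> h.py <<'E'
def lidp(th,r=.145,y=-.03): return W(.08-r*np.cos(th)+.010*np.sin(th)+.011,y,.062+r*np.sin(th)+.010*np.cos(th)-.027)
E
python3 - <<'E'
from h import *
import sys
bot.set_gripper(0)
q0=best(W(-.03,-.03,.3),np.pi/2+YAW)
for p in(W(.15,-.03,.3),W(.15,-.03,.18),lidp(1.7)): 
    s=bot.solve_ik(list(p),q0)
    print(None if s is None else np.round(s,2))
    if s is None: sys.exit()
rise(.3);bot.move_pose(list(W(-.03,-.03,.32)),q0);lin(W(.15,-.03,.32),.2);
p=lidp(1.75);x=W(.15,-.03,p[2]);h=lin(x,.12,until_force=12);print("down",h)
if not h:
    h=lin(p,.06,until_force=12);print(h)
    ths=np.linspace(1.75,.1,20)[1:]
    for t in ths:
        h=lin(lidp(t),.07,until_force=25)
        if h: print("force at",t,bot.read_ft_force());break
    else:
        for t in(.06,.03,0,-.02,-.04,-.06):
            if lin(lidp(t),.03,until_force=6): print("contact",t);break
    print(RC.T@(np.array(bot.read_position())-C),bot.read_ft_force())
print(bot.read_clock())
E
```

```text
[-0.33  0.81  0.87  1.63  0.   -0.37]
[-0.33  0.78  0.52  1.31  0.   -0.37]
[-0.34  0.71  0.38  1.24  0.   -0.38]
down False
False
[-0.05398854 -0.03018125  0.04117275] [-11.59918212   4.42989293  37.73562842]
96.4167
```

```bash
python3 - <<'E'
from h import *
rise(.25);p=[.40,.1,.25];bot.move_pose(p,best(p,np.pi/2))
a=bot.camera("top")[100:270,200:410,::-1];b=bot.camera("side")[110:320,180:370,::-1]
r=lambda i:cv2.resize(i,(400,int(400*i.shape[0]/i.shape[1])),interpolation=cv2.INTER_CUBIC)
a,b=r(a),r(b);o=np.zeros((max(len(a),len(b)),800,3),np.uint8);o[:len(a),:400]=a;o[:len(b),400:]=b
cv2.imwrite("pics/j.png",o);print(bot.read_clock(),bot.read_ft_force())
f=lambda P:((proj("side",P)-[180,110])*400/190+[400,0]).round().tolist()
print("lid shut corners",f([W(-.08,s*.18,.072) for s in(1,-1)]),"lever 1.5,1.6,1.7,1.8",f([grip(t) for t in(1.5,1.6,1.7,1.8)]))
E
```

```text
98.7333 [-0.74147081 -0.42134606  0.0079818 ]
lid shut corners [[517.0, 141.0], [554.0, 381.0]] lever 1.5,1.6,1.7,1.8 [[500.0, 159.0], [495.0, 160.0], [490.0, 162.0], [485.0, 165.0]]
```

View pics/j.png

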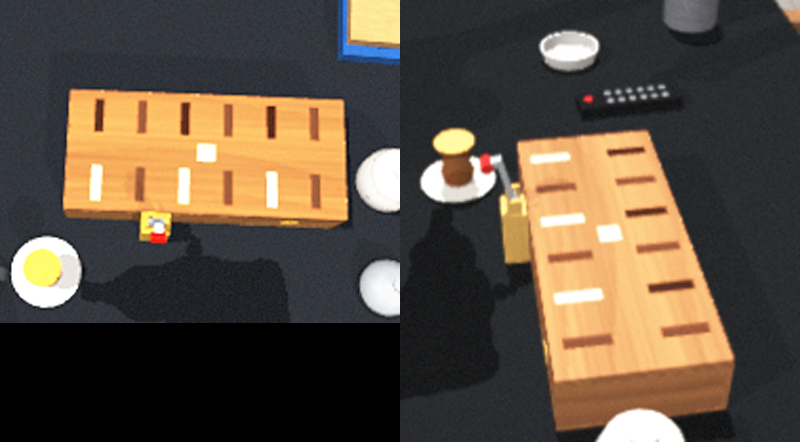

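The lid is shut: its edges match the predicted corners (517,141) and (554,381). The lever leans back at about 1.8 rad, with the grip at (487,163). Now I'll push it over with closed fingers and press it down.

```bash
python3 - <<'E'
from h import *
off=lambda dx,dz:RC@np.array([dx,0,dz])
a=off(-.018,-.032)
p=grip(1.8)+a+off(-.02,.0)
q=best(p,np.pi/2+YAW); bot.move_pose(list(p+[0,0,.08]),q)
print(lin(p,.1,until_force=10))
ok=True
for t in np.linspace(1.8,.8,11):
    if lin(grip(t)+a,.07,until_force=20): print("force",t,bot.read_ft_force());ok=False;break
if ok:
    p=np.array(bot.read_position());lin(p+off(-.005,.0),.05);lin(p+off(-.005,.05),.15)
    b=off(0,.007-.027)
    lin(grip(.9)+b+[0,0,.02],.15)
    for t in np.linspace(.9,.1,9): 
        if lin(grip(t)+b,.06,until_force=20): print("force",t,bot.read_ft_force());break
    for dz in(0,-.003,-.006,-.009):
        if lin(grip(0)+b+[0,0,dz],.03,until_force=8): print("end contact",dz);break
    print(RC.T@(np.array(bot.read_position())-C),bot.read_ft_force())
rise(.25);p=[.40,.1,.25];bot.move_pose(p,best(p,np.pi/2))
a=bot.camera("top")[100:270,200:410,::-1];b=bot.camera("side")[110:320,180:370,::-1]
r=lambda i:cv2.resize(i,(400,int(400*i.shape[0]/i.shape[1])),interpolation=cv2.INTER_CUBIC)
a,b=r(a),r(b);o=np.zeros((max(len(a),len(b)),800,3),np.uint8);o[:len(a),:400]=a;o[:len(b),400:]=b
cv2.imwrite("pics/k.png",o);print(bot.read_clock())
f=lambda P:((proj("side",P)-[180,110])*400/190+[400,0]).round().tolist()
print(f([grip(t) for t in(0,.1,.2,.4,.8)]))
E
```

```text
False
[-0.03855823  0.06183118  0.06706431] [-10.32901176   2.36821304  30.25724407]
110.0583
[[563.0, 185.0], [562.0, 181.0], [560.0, 177.0], [554.0, 171.0], [538.0, 161.0]]
```

View pics/k.png

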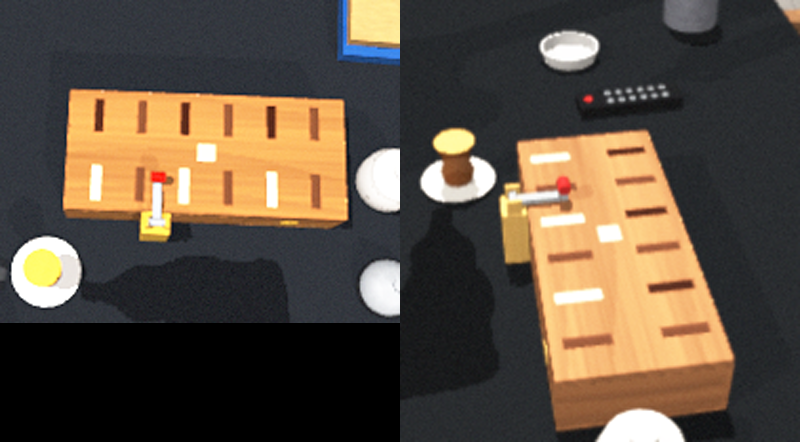

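The lever is down: its grip at (564,185) matches the predicted 0 rad position, and the 30 N press ended at that height. The lid and drawer are shut, and the bystanders show no sign of having moved.

```bash
python3 -c "
from cell import bot
print(bot.close_job())"
```

```text
the job is handed in; nothing more can be done
None
```

The tavla set is put away and the job is handed in at about 110 s: both cream and both dark checkers and both dice are in their places, the drawer and lid are shut, and the lever is lowered; I saw no bystander moved.

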